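# Pull the snug cap off the contact block with the C-shaped puller

### The arm

A 6-joint arm with a two-finger parallel gripper is mounted at the origin on a cart in front of the work surface, level with it; the furniture and walls round the work are solid. World frame = base frame: x ahead of the robot, y to its left, z up, the work surface at z = 0. Lengths are in mm, angles in rad, forces in N, time in s.
With the tool pointing down it reaches from about 275 to 1000 mm from the base axis. Payload 8.4 kg.
Tool frame: the origin (TCP) lies between the finger pads; the fingertips stand 8 mm ahead of it and the grasp point (between the pads) lies 11 mm behind it (tcp_to_tips is the distance from the TCP to the fingertips, in mm); z points along the fingers, y is the line along which they close (so a half turn about z gives the same grasp; the last joint's range is limited). The gripper opens to 85 mm and grips with 20 to 120 N. Pads are 22 mm wide; open, the fingers measure 114 mm over their backs; the gripper's body (76 mm by 85 mm) begins 54 mm behind the grasp point. The pads swing forward as they close: fully open they stand 13 mm farther back than shut.
Start: joints at [1.19, 0.353, 1.633, -0, 1.155, -0.002], TCP at [231.127, 580.696, 239.281] pointing down, gripper open.
Joint ranges: [-2.63, 2.63], [-0.92, 2.1], [0.06, 2.66], [-1.3, 4.44], [0, 2.69], [-3.02, 3.02]. Speed limits (rad/s): [2.22, 2.22, 2.79, 3.14, 3.14, 3.14].

### API

Orientations are given as [roll, pitch, yaw] about the fixed x, y, z axes, in that order (R = Rz(yaw) Ry(pitch) Rx(roll)).
In Python, from rig import * gives the robot as it stands.
- The arm moves only by the tool step_arm, never from a script. Its argument "motion" is a list of rows, each an object with "claw": the finger opening in mm, from 0 to 85.4; "delta_pos": the shift along the tool's x, y, z in mm, a list of three; "turn": the turn about the tool's z in rad. In form: [{"claw": claw, "delta_pos": [dx, dy, dz], "turn": turn}, ...]. A call has 1 to 8 rows; each row shifts and turns the commanded pose from where the row before left it, along the tool's axes as they then stand; what a row does not reach is not made up. A row lasts 1/12 s, in which the tool goes at most 41.7 mm and 7.16 degrees, less where a joint would pass 70% of its speed; a pose out of reach is approached as far as the arm can. A call is refused whole if a number of a shift passes 41.7 or a number of a turn 0.125, either way. A call with a gripper value outside its range is refused whole. The fingers move at their own pace and stop on an object; "force" is the grip in N (left out, the last holds). Time passes only in rows, so rows that do not move let the fingers close. It gives the time, the measured TCP pose, the force, the opening and the grip force at its end, in the units of the state.
- sense(): the state, without advancing time (a new reading comes with each control period).
- grab_frame(name): name is "scene" or "side" or "wrist"; returns a dict with "img" (480x640x3 uint8, red, green, blue), "vertical_fov" (degrees; the focal length in pixels is half the picture's height over the tangent of half this angle, whatever the lens; pixels are square), "cx", "cy" (the principal point, pixels), "D" ([k1, k2, p1, p2, k3] as OpenCV has them; the pictures are not rectified), "R" (3x3) and "t" (3): a world point X has camera coordinates R X + t. Camera axes: x right, y down, z forward; pixel columns grow to the right and rows downward; lengths in mm; the calibration is good to about 2 mm. A picture is of the moment at which its call begins. There is no depth.
- sign_off(): hands the job in; it is judged then, once.
The state is a dict: "clock": time; "qpos": joint angles; "qvel": joint speeds; "joint_efforts": joint torques, N m; "eef_pos": TCP position; "tcp_rot": TCP orientation; "contact_force": force on the tool from outside, world axes, zero at the start; "wrist_torque": the same for the moment, N m; "opening": opening from 0.0 (shut) to 1.0 (fully open); "grasp_force": force on a finger pad.
Only numpy, scipy, OpenCV 4.12 (cv2) and the standard library are available. Lean on these libraries where they do the work, as an engineer would, in place of code of your own. Each camera call takes 0.05 s, during which the arm holds its last target. There are 200 camera calls.

### The job

Take the C-shaped puller from its stand, hook its fork under the flange of the black cap on the contact block and pull the cap straight up off its post. Set the cap down upright near the middle of the low grey rest plate, slide the fork out from under it, and hang the puller back on its stand. Never touch the cap with the gripper's fingers, and leave the glue bottle and the tape roll where they stand.

Things in the scene. Friction and masses are not known exactly. Their poses are not given: they have to be found in the camera images.
- puller: C-shaped puller, 0.34 kg, at rest on its stand. Origin: centre of its handle, a black bar x -68 to +56, 18 mm wide (y), 24 mm high (z -12 to +12): grip it across y at its middle from above. x points to the open fork tips, z up. The steel fork lies level straight under the handle. Its height is adjustable, tightly clamped at an unknown setting that is not reported: feel for it.
- puller_fork_mid (a point): point 99 mm under the handle's centre, fixed to the handle, same axes. Top of the tines: anywhere 14 mm above to 14 mm below it (unknown; find by touching a surface of known height). Fork x -46 to +34: two tines 5 mm thick, at y 22.5 to 32 on either side, joined by a bridge with its front face (throat) at x -22; upturned lip 1.5 mm high on the last 4 mm of each tine.
- puller_crossbar (a point): middle of the puller's steel crossbar, 62 mm behind the handle's centre and 7 mm below it; bar 10 mm thick, 66 mm long across the handle; its underside is level with the handle's. Before it, at x -49 to -35 from the handle's centre, a dark sleeve with the fork's shank (held against 80 N) goes down.
- stand_seat (a point): where the handle's centre belongs when the puller hangs on its stand, 138 mm above the worktop; x along the hung puller's x. Round the handle's middle there is free room for fingers on both sides.
- stand: dark steel stand, fixed; origin on the worktop under stand_seat, same axes. Two rear posts (x -62, y +-25) carry the crossbar, a front post (x 50) the handle's front end, at 126 mm height. Cheeks 9 mm high round the seats leave 3 to 4 mm play each way. The fork hangs free between the posts; lift or lower the puller straight, some 130 mm.
- block: contact block, fixed: aluminium, x -64 to +50, y -50 to +50, flat deck 40 mm high; origin on the worktop under the middle of its post, z up. Grey guard walls 22 mm high stand on the deck along both sides (y 44 to 50, x -30 to +50) and the back (x 44 to 50). Open side: -x, so the fork goes in along the block's +x.
- cap: black round cap, 34 mm high, on the deck over the block's post. Origin: centre of its underside. Skirt 38 mm diameter z 0 to 10, flange 68 mm diameter z 10 to 16, crown 40 mm above: a 10 mm gap between deck and flange. Sprung plungers hold it with 8 to 20 N; free of the post 27 mm up, it then rides on the tines by its flange. 0.04 to 0.09 kg.
- rest_plate: low grey square plate, 120 x 120 x 12 mm, flat, fixed to the worktop; origin: centre of its underside. With the cap standing on it there is again a 10 mm gap under the flange, open all round.
- glue_bottle: yellow glue bottle with a dark cap, 34 mm in diameter, 89 mm high, a bystander; origin: centre of its underside.
- tape_roll: amber tape roll lying flat, 66 mm in diameter, 19 mm high, a bystander; origin: centre of its underside.

How it is judged:
By the outcome, as a careful person would: the job done as asked, in the order asked, and still so for the second after the job is handed in, with the robot touching nothing.
It also fails if it takes over 58 s, if anything falls off the work surface, if the arm or the gripper's body presses on something with over 40 N, if the wrist force passes 120 N, or if a joint passes its speed limit or range.

## Working session

There is one attempt and no reset: what is moved stays moved. The work goes in short steps, Python scripts to look and compute and a tool call to move; the robot and the scene stay as the last step left them, time stands still between calls to the robot, and variables do not carry over. Pictures are saved under pics/ and viewed, at most 10 in all, crops included, and the job is handed in when it is done.

Besides the shell and the picture viewer there is one more tool, called after "Request:" as name(argument=value, ...) on one line, values as JSON. step_arm: Moves the arm, as the interface text tells. Its arguments: {"type":"object","properties":{"motion":{"type":"array","items":{"type":"object","properties":{"claw":{"type":"number"},"delta_pos":{"type":"array","items":{"type":"number"}},"turn":{"type":"number"}}}},"force":{"type":"number"}},"required":["motion"]}

```bash
mkdir -p pics; ls; cat > h.py <<'E'
from rig import *
import numpy as np, cv2
def cam(n,save=None):
    f=grab_frame(n); F=240/np.tan(np.radians(f["vertical_fov"])/2)
    K=np.array([[F,0,f["cx"]],[0,F,f["cy"]],[0,0,1]]); 
    c=dict(K=K,D=np.array(f["D"],float),R=np.array(f["R"]),t=np.array(f["t"]),img=f["img"])
    if save: cv2.imwrite(f"pics/{save}.png",f["img"][:,:,::-1]); np.savez(f"{save}.npz",**c)
    return c
def load(s): return dict(np.load(s+".npz"))
def ray(c,uv):
    p=cv2.undistortPoints(np.array([[uv]],float),c["K"],c["D"])[0,0]
    return -c["R"].T@c["t"], c["R"].T@np.array([p[0],p[1],1])
def onz(c,uv,z):
    o,d=ray(c,uv); return o+d*(z-o[2])/d[2]
def proj(c,X):
    return cv2.projectPoints(np.array(X,float).reshape(-1,1,3),cv2.Rodrigues(c["R"])[0],c["t"],c["K"],c["D"])[0][:,0]
E
python3 - <<'E'
from h import *
for n in("scene","side","wrist"):
    c=cam(n,n+"0"); print(n,-c["R"].T@c["t"],c["R"][2])
print(sense())
E
```

```text
pics
scene [128.97346101 517.65992741 455.55534405] [ 0.45036813 -0.79024686 -0.41554596]
side [ 553.75185315 -905.96512091  757.87165267] [-0.02686104  0.74818376 -0.66294762]
wrist [157.4014185  608.76737852 372.34767616] [ 0.29103309 -0.11745954 -0.94947511]
{'clock': 0.15, 'qpos': array([ 1.18958846e+00,  3.53531124e-01,  1.63394493e+00, -1.22009476e-05,
        1.15521516e+00, -2.42440670e-03]), 'qvel': array([ 8.65604625e-04, -2.35015676e-03, -1.44934168e-03, -7.72047714e-05,
       -9.08937185e-04, -2.86132111e-04]), 'joint_efforts': array([-6.96147945e-04, -6.05634999e+01, -3.42338490e+01, -1.32339310e-04,
        6.06010333e-03, -4.59489854e-05]), 'eef_pos': array([231.00557348, 580.36289895, 238.71572784]), 'tcp_rot': array([-3.14049407e+00,  8.49362466e-06,  2.76281413e+00]), 'contact_force': array([-0.04172461, -0.57948201, -0.2408484 ]), 'wrist_torque': array([-0.00850818,  0.02088345, -0.05442036]), 'grasp_force': 0.0, 'opening': 1.0022672172977434}
```

View pics/scene0.png

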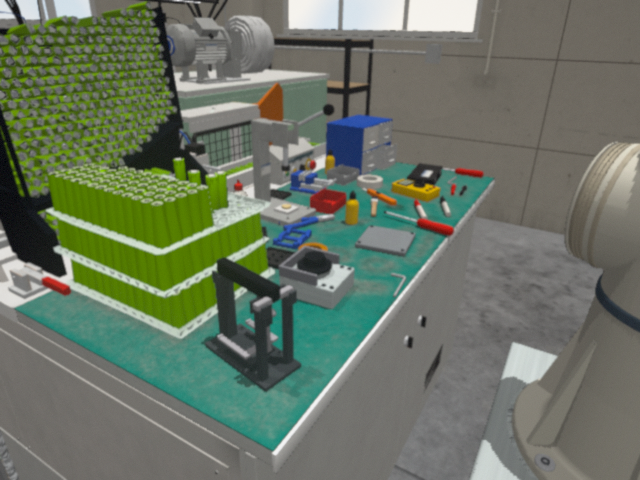

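View pics/side0.png

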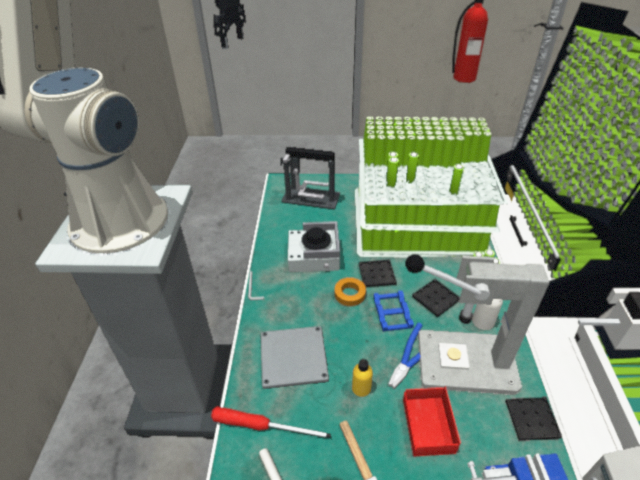

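Scene: the stand is nearest (base about (255,350)), the block is behind it (315,270), and the plate is at (387,240). Side: the stand is at (312,180), cap (316,238), plate (294,356), bottle (362,380) and tape (350,290). The puller and block both point roughly along world +x.

```bash
python3 - <<'E'
from h import *
c=load("side0");s=load("scene0");w=load("wrist0")
for n,uv,z in [("handle rear",(287,153),150),("handle front",(334,155),150),("cap top",(317,232),74),("blk",(314,262),20),("plate",(294,355),12),("bottle",(363,362),89),("tape",(350,289),19)]:
    X=onz(c,uv,z); print(n,X.round(),proj(s,X).round(),proj(w,X).round())
for n,uv,z in [("cap top",(318,258),74),("plate",(386,240),12)]: print(n,onz(s,uv,z).round())
E
```

```text
handle rear [439.  79. 150.] [[285. 274.]] [[ -8. 545.]]
handle front [554.  70. 150.] [[226. 252.]] [[ 48. 597.]]
cap top [ 518. -127.   74.] [[313. 253.]] [[-24. 539.]]
blk [ 511. -167.   20.] [[326. 270.]] [[-20. 510.]]
plate [ 482. -405.   12.] [[385. 235.]] [[-93. 503.]]
bottle [ 605. -469.   89.] [[353. 189.]] [[-82. 565.]]
tape [ 590. -246.   19.] [[313. 247.]] [[-17. 540.]]
cap top [ 499. -113.   74.]
plate [ 470. -381.   12.]
```

View pics/wrist0.png

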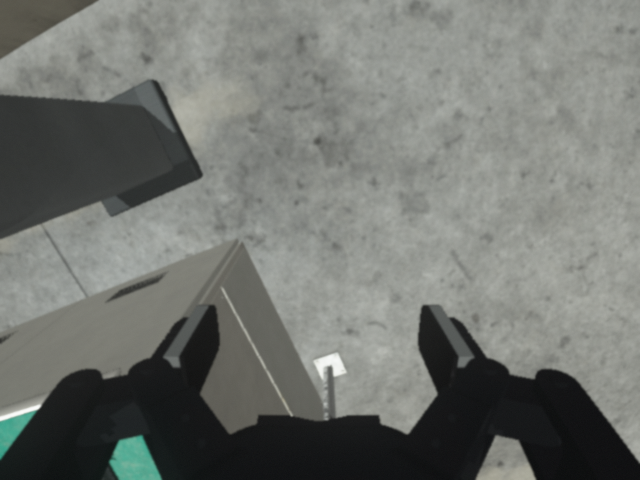

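Request:
step_arm(motion=[{"claw": 85, "delta_pos": [0, 0, -20], "turn": -0.1}, {"claw": 85, "delta_pos": [0, 0, -20], "turn": -0.1}, {"claw": 85, "delta_pos": [0, 0, -20], "turn": -0.1}, {"claw": 85, "delta_pos": [-20, -34, 0], "turn": 0}, {"claw": 85, "delta_pos": [-20, -34, 0], "turn": 0}, {"claw": 85, "delta_pos": [-20, -34, 0], "turn": 0}, {"claw": 85, "delta_pos": [-20, -34, 0], "turn": 0}, {"claw": 85, "delta_pos": [-20, -34, 0], "turn": 0}])

```text
clock: 0.82
eef_pos: [317.6, 401.6, 299.1]
tcp_rot: [-3.141, -0.0, 3.063]
contact_force: [0.2, 0.1, 0.4]
opening: 0.998
grasp_force: 0.0
```

Request:
step_arm(motion=[{"claw": 85, "delta_pos": [-20, -34, 0], "turn": 0}, {"claw": 85, "delta_pos": [-20, -34, 0], "turn": 0}, {"claw": 85, "delta_pos": [-20, -34, 0], "turn": 0}, {"claw": 85, "delta_pos": [-20, -34, 0], "turn": 0}, {"claw": 85, "delta_pos": [-20, -34, 0], "turn": 0}, {"claw": 85, "delta_pos": [-20, -34, 0], "turn": 0}, {"claw": 85, "delta_pos": [-20, -34, 0], "turn": 0}, {"claw": 85, "delta_pos": [-20, -34, 0], "turn": 0}])

```text
clock: 1.48
eef_pos: [455.8, 117.7, 299.4]
tcp_rot: [3.141, 0.0, 3.063]
contact_force: [0.2, 0.3, -0.7]
opening: 0.996
grasp_force: 0.0
```

Request:
step_arm(motion=[{"claw": 85, "delta_pos": [-20, -34, 0], "turn": 0}, {"claw": 85, "delta_pos": [0, 0, 0], "turn": 0}, {"claw": 85, "delta_pos": [0, 0, 0], "turn": 0}])

```text
clock: 1.73
eef_pos: [473.2, 82.3, 299.1]
tcp_rot: [-3.141, -0.0, 3.059]
contact_force: [-1.7, 0.3, -0.5]
opening: 0.997
grasp_force: 0.0
```

```bash
python3 - <<'E'
from h import *
s=sense();print(s["clock"],s["eef_pos"],s["tcp_rot"],s["qpos"])
c=cam("wrist","w1")
E
```

```text
1.7333 [473.24239348  82.3138952  299.05360977] [-3.14148645e+00 -4.55651682e-04  3.05869969e+00] [ 1.69082875e-01  6.61995475e-02  1.86058052e+00  1.14693169e-05
  1.21528033e+00 -1.31882451e+00]
```

View pics/w1.png

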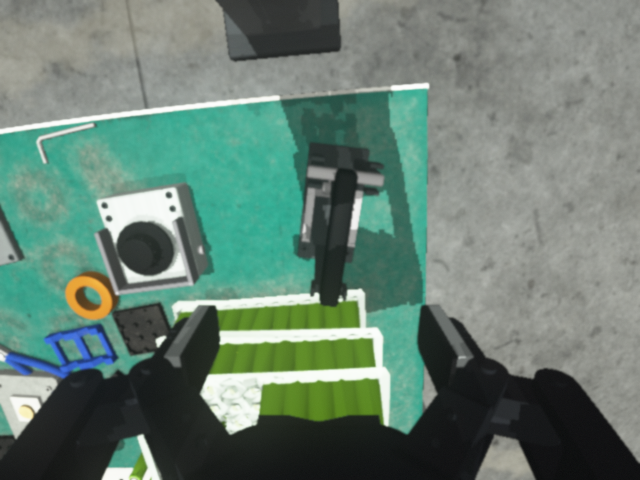

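Wrist view: the handle runs from about (344,170) to (328,303). The cap is at (147,247), the block open towards the top, and the tape roll at (90,296). I'll enlarge it.

```bash
python3 - <<'E'
from h import *
i=cv2.imread("pics/w1.png")
def crop(x0,x1,y0,y1,k=3.2):
    p=i[y0:y1,x0:x1]; p=np.clip((p/255.)**0.6*255,0,255).astype(np.uint8); p=cv2.resize(p,None,fx=k,fy=k,interpolation=cv2.INTER_CUBIC)
    for x in range((x0+19)//20*20,x1,20): cv2.putText(p,str(x),(int((x-x0)*k),10),0,.35,(0,0,255),1); p[::6,int((x-x0)*k)]=(0,0,255)
    for y in range((y0+19)//20*20,y1,20): cv2.putText(p,str(y),(0,int((y-y0)*k)),0,.35,(0,0,255),1); p[int((y-y0)*k),::6]=(0,0,255)
    return p
a=crop(290,400,130,315);b=crop(85,220,170,305)
o=np.zeros((600,800,3),np.uint8);o[:a.shape[0],:a.shape[1]]=a;o[:b.shape[0],360:360+b.shape[1]]=b
cv2.imwrite("pics/c1.png",o)
E
```

```text
(no output)
```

View pics/c1.png

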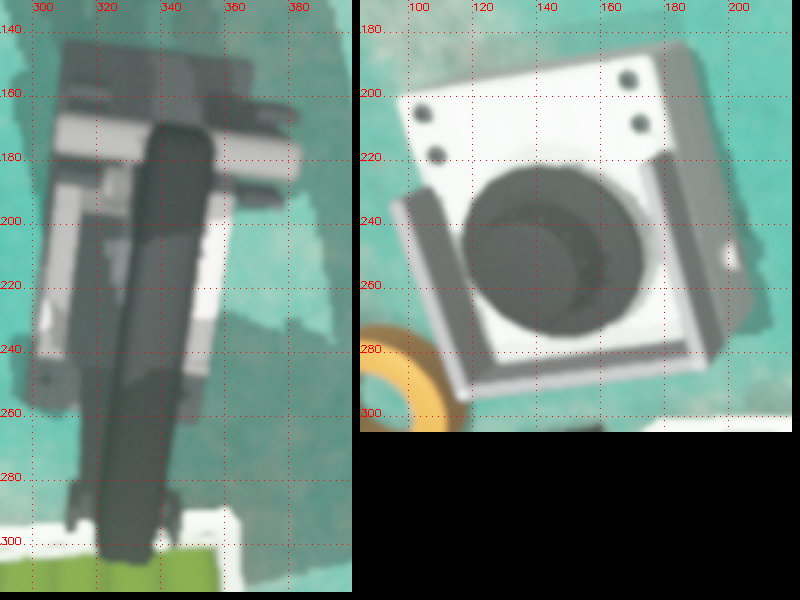

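Enlarged view: the handle's front end is at (320–337,306) and the crossbar ends are at (307.5,172) and (384,181). The deck's rear corners are at (96,200) and (173,187), the back wall's top corners at (115.5,295.5) and (193,286), and the flange spans columns 117–173 and rows 221–275.

```bash
cat >> h.py <<'E'
from scipy.optimize import least_squares
def pose2w(p,P):
    P=np.atleast_2d(np.array(P,float)); c,s=np.cos(p[2]),np.sin(p[2])
    return np.c_[p[0]+c*P[:,0]-s*P[:,1],p[1]+s*P[:,0]+c*P[:,1],P[:,2]]
def fit(c,P,uv,p0):
    r=least_squares(lambda p:(proj(c,pose2w(p,P))-np.array(uv)).ravel(),p0,x_scale=[1,1,.01],loss="soft_l1")
    return r.x,(proj(c,pose2w(r.x,P))-np.array(uv)).round(1).tolist()
E
python3 - <<'E'
from h import *
c=load("w1"); print(-c["R"].T@c["t"])
# stand/puller in seat frame, z from worktop
P=[(56,9,150),(56,-9,150),(-62,-33,131),(-62,33,131)]
print(fit(c,P,[(337,306),(320,306),(307.5,172),(384,181)],[496,75,-.08]))
B=[(-64,-50,40),(-64,50,40),(50,-50,62),(50,50,62),(-30,-50,62),(-30,50,62)]
b,r=fit(c,B,[(96,200),(173,187),(115.5,295.5),(193,286),(94,233),(180,217)],[515,-130,.1]);print(b,r)
th=np.linspace(0,6.28,100)
for z,R in((56,34),(50,34),(74,20)):
    q=proj(c,pose2w(b,np.c_[R*np.cos(th),R*np.sin(th),0*th+z]));print(z,q.min(0),q.max(0))
E
```

```text
[394.22527738  87.51199601 432.79321453]
(array([ 4.99224456e+02,  9.47229988e+01, -2.06220101e-01]), [[1.1, 3.2], [-1.5, 1.1], [0.2, -1.4], [-0.1, -0.7]])
[ 5.15028701e+02 -1.25239352e+02  6.06060035e-02] [[-0.6, -0.3], [3.1, -0.3], [0.1, 0.1], [1.5, -0.4], [-0.4, -0.2], [-3.6, 3.4]]
56 [115.83046262 221.56725209] [173.07064524 276.66607432]
50 [118.5473512  220.16663336] [175.04805974 274.61100402]
74 [119.39103984 238.30002834] [154.44013978 271.91170265]
```

Request:
step_arm(motion=[{"claw": 85, "delta_pos": [-11.5, 8.7, 0], "turn": 0.062}, {"claw": 70, "delta_pos": [-11.5, 8.7, 20], "turn": 0.062}, {"claw": 60, "delta_pos": [0, 0, 38], "turn": 0}, {"claw": 60, "delta_pos": [0, 0, 38], "turn": 0}, {"claw": 60, "delta_pos": [0, 0, 34], "turn": 0}, {"claw": 60, "delta_pos": [0, 0, 0], "turn": 0}, {"claw": 60, "delta_pos": [0, 0, 0], "turn": 0}])

```text
clock: 2.37
eef_pos: [496.0, 99.9, 168.5]
tcp_rot: [-3.14, -0.004, 2.941]
contact_force: [0.6, 0.4, 0.6]
opening: 0.704
grasp_force: 0.0
```

```bash
python3 - <<'E'
from h import *
s=sense();print(s["clock"],s["eef_pos"],s["tcp_rot"])
c=cam("wrist","w2")
P=[(56,9,150),(56,-9,150),(-68,9,150),(-68,-9,150),(0,9,150),(0,-9,150)]
i=cv2.imread("pics/w2.png")
for q in proj(c,pose2w([499.2,94.7,-.206],P)): cv2.circle(i,tuple(int(v) for v in q.round()),2,(0,0,255),-1)
cv2.imwrite("pics/w2b.png",i)
E
```

```text
2.3667 [495.96724876  99.93994979 168.47047204] [-3.14022792 -0.00379095  2.94062059]
```

View pics/w2b.png

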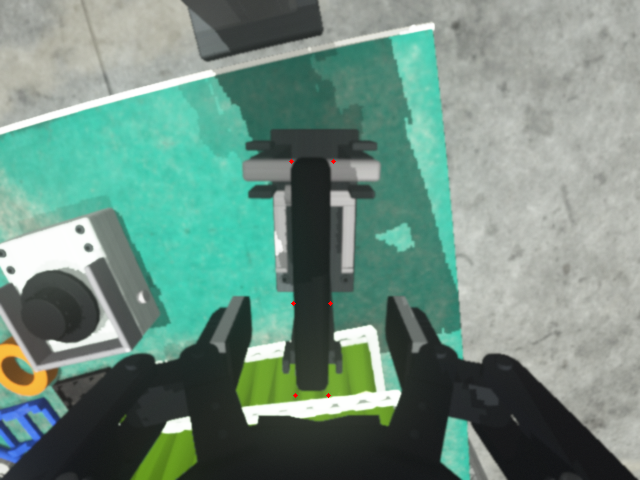

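The dots fall on the handle, and the fingers' midpoint (317,297) is about 4 mm right of its axis at x = 311. I'll correct that and grip.

Request:
step_arm(motion=[{"claw": 60, "delta_pos": [-2.5, -4.5, 0], "turn": 0.005}, {"claw": 60, "delta_pos": [0, 0, 22], "turn": 0}, {"claw": 60, "delta_pos": [0, 0, 19], "turn": 0}, {"claw": 30, "delta_pos": [0, 0, 0], "turn": 0}, {"claw": 10, "delta_pos": [0, 0, 0], "turn": 0}, {"claw": 0, "delta_pos": [0, 0, 0], "turn": 0}, {"claw": 0, "delta_pos": [0, 0, 0], "turn": 0}, {"claw": 0, "delta_pos": [0, 0, 0], "turn": 0}], force=110)

```text
clock: 3.08
eef_pos: [500.5, 94.2, 130.6]
tcp_rot: [3.14, 0.003, 2.934]
contact_force: [-1.7, 0.1, 7.2]
opening: 0.188
grasp_force: 107.4
```

Request:
step_arm(motion=[{"claw": 0, "delta_pos": [0, 0, 0], "turn": 0}, {"claw": 0, "delta_pos": [0, 0, 0], "turn": 0}, {"claw": 0, "delta_pos": [0, 0, 0], "turn": 0}, {"claw": 0, "delta_pos": [0, 0, 0], "turn": 0}])

```text
clock: 3.42
eef_pos: [500.5, 94.2, 130.5]
tcp_rot: [3.14, 0.003, 2.934]
contact_force: [-2.4, -0.3, 7.8]
opening: 0.19
grasp_force: 107.3
```

```bash
python3 - <<'E'
from h import *
s=sense();print(s)
E
```

```text
{'clock': 3.4167, 'qpos': array([ 1.83156915e-01,  3.12278084e-01,  1.97691669e+00,  1.65965252e-05,
        8.49097868e-01, -1.17968730e+00]), 'qvel': array([-1.91260401e-04,  7.05581321e-04, -3.72444471e-05,  1.69126529e-03,
       -1.55664812e-04,  1.10358134e-03]), 'joint_efforts': array([-2.27167876e-02, -4.65105665e+01, -2.52553672e+01, -4.21133393e-02,
       -5.29006440e-01, -8.19474785e-02]), 'eef_pos': array([500.48363264,  94.23577409, 130.54570183]), 'tcp_rot': array([3.14032309e+00, 3.04605353e-03, 2.93362767e+00]), 'contact_force': array([-2.41251849, -0.29392069,  7.76082686]), 'wrist_torque': array([-0.09636952,  0.25776056, -0.04244243]), 'grasp_force': 107.34977960586548, 'opening': 0.1904893727622182}
```

Request:
step_arm(motion=[{"claw": 0, "delta_pos": [0, 0, -10], "turn": 0}, {"claw": 0, "delta_pos": [0, 0, -20], "turn": 0}, {"claw": 0, "delta_pos": [0, 0, -30], "turn": 0}, {"claw": 0, "delta_pos": [0, 0, -30], "turn": 0}, {"claw": 0, "delta_pos": [0, 0, -30], "turn": 0}, {"claw": 0, "delta_pos": [0, 0, -25], "turn": 0}, {"claw": 0, "delta_pos": [0, 0, 0], "turn": 0}, {"claw": 0, "delta_pos": [0, 0, 0], "turn": 0}])

```text
clock: 4.08
eef_pos: [499.8, 94.1, 275.5]
tcp_rot: [3.14, 0.004, 2.934]
contact_force: [-0.2, -0.3, -3.9]
opening: 0.186
grasp_force: 108.0
```

```bash
python3 - <<'E'
from h import *
s=sense();print({k:s[k] for k in("clock","eef_pos","tcp_rot","contact_force","wrist_torque","opening")})
c=cam("side","s3")
B=[515,-125.2,.0606]
P=[500.4,94,-.206]
for n,z in (("s0",0),):
  z0=s["eef_pos"][2]+11
  pts=pose2w(P,[(34,27,z0-99),(-46,27,z0-99),(34,-27,z0-99),(-62,33,z0-7),(56,0,z0),(-68,0,z0)]);print(proj(c,pts).round(1).tolist())
i=cv2.imread("pics/s3.png")[60:230,250:400]; i=cv2.resize(np.clip((i/255.)**.6*255,0,255).astype(np.uint8),None,fx=3.5,fy=3.5,interpolation=cv2.INTER_CUBIC)
for q in proj(c,pts): cv2.circle(i,(int((q[0]-250)*3.5),int((q[1]-60)*3.5)),2,(0,0,255),-1)
cv2.imwrite("pics/s3c.png",i)
E
```

```text
{'clock': 4.0833, 'eef_pos': array([499.79422156,  94.11215581, 275.51938352]), 'tcp_rot': array([3.14008151, 0.0037652 , 2.93384014]), 'contact_force': array([-0.15051843, -0.25887145, -3.94126784]), 'wrist_torque': array([-0.04523907, -0.01760803, -0.04270363]), 'opening': 0.18625819944156943}
[[328.0, 132.4], [296.5, 129.0], [323.0, 143.5], [288.9, 92.4], [334.8, 100.2], [282.2, 95.4]]
```

View pics/s3c.png

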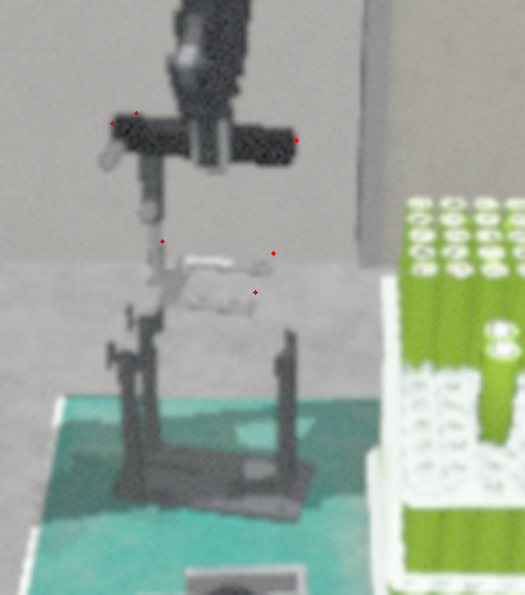

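The fork hangs about 8 mm below its nominal point: tips at crop (272,266) and (255,308), below the dots. The handle ends match the dots along x. Moving over to the block.

Request:
step_arm(motion=[{"claw": 0, "delta_pos": [1, -15, 0], "turn": 0}, {"claw": 0, "delta_pos": [1.6, -33, 0], "turn": 0}, {"claw": 0, "delta_pos": [1.6, -33, 0], "turn": 0}, {"claw": 0, "delta_pos": [1.6, -33, 0], "turn": 0}, {"claw": 0, "delta_pos": [1.6, -33, 0], "turn": 0}, {"claw": 0, "delta_pos": [1.6, -33, 0], "turn": 0}, {"claw": 0, "delta_pos": [1.6, -33, 0], "turn": 0}, {"claw": 0, "delta_pos": [0.6, -18, 0], "turn": 0}])

```text
clock: 4.8
eef_pos: [438.3, -132.0, 271.7]
tcp_rot: [-3.141, -0.003, 2.933]
contact_force: [0.4, -0.4, -3.5]
opening: 0.186
grasp_force: 108.3
```

Request:
step_arm(motion=[{"claw": 0, "delta_pos": [0, 0, 0], "turn": -0.067}, {"claw": 0, "delta_pos": [0, 0, 20], "turn": -0.067}, {"claw": 0, "delta_pos": [0, 0, 25], "turn": -0.067}, {"claw": 0, "delta_pos": [0, 0, 25], "turn": -0.067}, {"claw": 0, "delta_pos": [0, 0, 15], "turn": 0}, {"claw": 0, "delta_pos": [0, 0, 0], "turn": 0}, {"claw": 0, "delta_pos": [0, 0, 0], "turn": 0}, {"claw": 0, "delta_pos": [0, 0, 0], "turn": 0}])

```text
clock: 5.47
eef_pos: [440.6, -129.7, 188.6]
tcp_rot: [3.141, -0.0, -3.082]
contact_force: [-0.2, -0.5, -3.0]
opening: 0.187
grasp_force: 108.2
```

```bash
python3 - <<'E'
from h import *
s=sense();print({k:s[k] for k in("clock","eef_pos","tcp_rot","contact_force","wrist_torque","opening")})
c=cam("wrist","w4")
p=[s["eef_pos"][0],s["eef_pos"][1],s["tcp_rot"][2]-np.pi if s["tcp_rot"][2]>0 else s["tcp_rot"][2]+np.pi]
z=s["eef_pos"][2]+7.5
i=cv2.imread("pics/w4.png")
def dots(q,col):
    for u in q: cv2.circle(i,tuple(int(v) for v in u.round()),2,col,-1)
dots(proj(c,pose2w(p,[(-68,9,z+12),(-68,-9,z+12),(-62,33,z-7),(-62,-33,z-7),(56,9,z+12),(34,22.5,z-107),(34,32,z-107),(34,-22.5,z-107),(34,-32,z-107)])),(0,0,255))
th=np.linspace(0,6.28,24)
b=[515,-125.2,.0606]
dots(proj(c,pose2w(b,np.c_[34*np.cos(th),34*np.sin(th),0*th+56])),(0,255,0))
dots(proj(c,pose2w(b,[(-64,-50,40),(-64,50,40),(50,-50,62),(50,50,62),(-30,-50,62),(-30,50,62)])),(255,0,0))
cv2.imwrite("pics/w4b.png",i)
E
```

```text
{'clock': 5.4667, 'eef_pos': array([ 440.59408371, -129.71946383,  188.56644066]), 'tcp_rot': array([ 3.14146397e+00, -2.44863533e-04, -3.08175621e+00]), 'contact_force': array([-0.21154946, -0.51721747, -3.02417287]), 'wrist_torque': array([-0.04278737, -0.06764082,  0.02534823]), 'opening': 0.18660401510530086}
```

View pics/w4b.png

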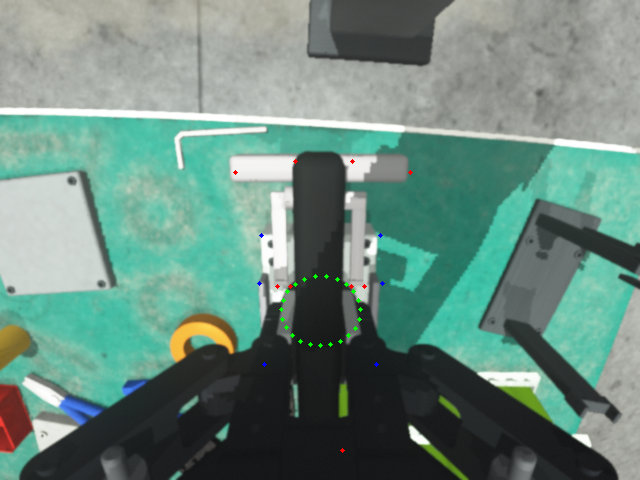

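```bash
python3 - <<'E'
import cv2,numpy as np
i=cv2.imread("pics/w4.png");x0,x1,y0,y1,k=225,415,145,345,3
p=cv2.resize((np.clip((i[y0:y1,x0:x1]/255.)**.5,0,1)*255).astype(np.uint8),None,fx=k,fy=k,interpolation=cv2.INTER_CUBIC)
for x in range(240,x1,20): cv2.putText(p,str(x),(int((x-x0)*k),10),0,.35,(0,0,255),1); p[::6,int((x-x0)*k)]=(0,0,255)
for y in range(160,y1,20): cv2.putText(p,str(y),(0,int((y-y0)*k)),0,.35,(0,0,255),1); p[int((y-y0)*k),::6]=(0,0,255)
cv2.imwrite("pics/w4c.png",p)
E
```

```text
(no output)
```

View pics/w4c.png

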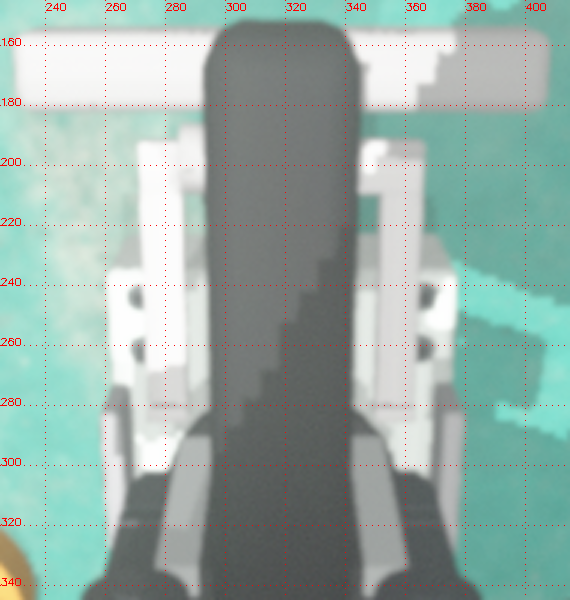

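The tines (outer edges 273.5 and 363 at the tips) and the block (260–376) share the centreline at about 318.4 and are parallel. The puller sits about 1 mm behind the TCP. Now I'll feel for the deck.

Request:
step_arm(motion=[{"claw": 0, "delta_pos": [0, 0, 12], "turn": 0}, {"claw": 0, "delta_pos": [0, 0, 12], "turn": 0}, {"claw": 0, "delta_pos": [0, 0, 8], "turn": 0}, {"claw": 0, "delta_pos": [0, 0, 3], "turn": 0}, {"claw": 0, "delta_pos": [0, 0, 0], "turn": 0}, {"claw": 0, "delta_pos": [0, 0, 0], "turn": 0}, {"claw": 0, "delta_pos": [0, 0, 0], "turn": 0}, {"claw": 0, "delta_pos": [0, 0, 0], "turn": 0}])

```text
clock: 6.18
eef_pos: [440.9, -129.8, 153.9]
tcp_rot: [-3.141, 0.001, -3.081]
contact_force: [0.0, 0.7, -4.1]
opening: 0.186
grasp_force: 108.5
```

Request:
step_arm(motion=[{"claw": 0, "delta_pos": [0, 0, 1], "turn": 0}, {"claw": 0, "delta_pos": [0, 0, 1], "turn": 0}, {"claw": 0, "delta_pos": [0, 0, 0], "turn": 0}, {"claw": 0, "delta_pos": [0, 0, 0], "turn": 0}])

```text
clock: 6.52
eef_pos: [440.4, -129.7, 151.3]
tcp_rot: [3.142, -0.0, -3.081]
contact_force: [-0.2, 0.1, -3.7]
opening: 0.189
grasp_force: 108.5
```

Request:
step_arm(motion=[{"claw": 0, "delta_pos": [0, 0, 1], "turn": 0}, {"claw": 0, "delta_pos": [0, 0, 1], "turn": 0}, {"claw": 0, "delta_pos": [0, 0, 0], "turn": 0}, {"claw": 0, "delta_pos": [0, 0, 0], "turn": 0}])

```text
clock: 6.85
eef_pos: [440.4, -129.7, 149.2]
tcp_rot: [3.142, -0.0, -3.081]
contact_force: [-0.0, 0.2, -3.1]
opening: 0.191
grasp_force: 108.5
```

Nothing yet (estimated contact is at TCP z ≈ 144.5); continuing by 1 mm.

Request:
step_arm(motion=[{"claw": 0, "delta_pos": [0, 0, 1], "turn": 0}, {"claw": 0, "delta_pos": [0, 0, 1], "turn": 0}, {"claw": 0, "delta_pos": [0, 0, 0], "turn": 0}, {"claw": 0, "delta_pos": [0, 0, 0], "turn": 0}])

```text
clock: 7.18
eef_pos: [440.4, -129.7, 147.2]
tcp_rot: [3.142, -0.0, -3.081]
contact_force: [0.6, -0.7, -2.5]
opening: 0.188
grasp_force: 108.5
```

Request:
step_arm(motion=[{"claw": 0, "delta_pos": [0, 0, 1], "turn": 0}, {"claw": 0, "delta_pos": [0, 0, 0], "turn": 0}, {"claw": 0, "delta_pos": [0, 0, 0], "turn": 0}])

```text
clock: 7.43
eef_pos: [440.4, -129.7, 146.2]
tcp_rot: [3.142, -0.0, -3.081]
contact_force: [0.0, -0.2, -3.0]
opening: 0.19
grasp_force: 108.5
```

Request:
step_arm(motion=[{"claw": 0, "delta_pos": [0, 0, 1], "turn": 0}, {"claw": 0, "delta_pos": [0, 0, 0], "turn": 0}, {"claw": 0, "delta_pos": [0, 0, 0], "turn": 0}])

```text
clock: 7.68
eef_pos: [440.4, -129.7, 145.2]
tcp_rot: [3.142, -0.0, -3.081]
contact_force: [0.6, -0.9, -3.6]
opening: 0.186
grasp_force: 108.5
```

Request:
step_arm(motion=[{"claw": 0, "delta_pos": [0, 0, 1], "turn": 0}, {"claw": 0, "delta_pos": [0, 0, 0], "turn": 0}, {"claw": 0, "delta_pos": [0, 0, 0], "turn": 0}])

```text
clock: 7.93
eef_pos: [440.4, -129.7, 144.2]
tcp_rot: [3.142, -0.0, -3.081]
contact_force: [-0.2, -0.4, -3.2]
opening: 0.188
grasp_force: 108.5
```

Request:
step_arm(motion=[{"claw": 0, "delta_pos": [0, 0, 1], "turn": 0}, {"claw": 0, "delta_pos": [0, 0, 0], "turn": 0}, {"claw": 0, "delta_pos": [0, 0, 0], "turn": 0}])

```text
clock: 8.18
eef_pos: [440.4, -129.7, 143.2]
tcp_rot: [3.142, -0.0, -3.081]
contact_force: [-0.1, 0.6, -3.9]
opening: 0.188
grasp_force: 108.5
```

Request:
step_arm(motion=[{"claw": 0, "delta_pos": [0, 0, 1], "turn": 0}, {"claw": 0, "delta_pos": [0, 0, 0], "turn": 0}, {"claw": 0, "delta_pos": [0, 0, 0], "turn": 0}])

```text
clock: 8.43
eef_pos: [440.4, -129.7, 142.2]
tcp_rot: [3.142, -0.0, -3.081]
contact_force: [0.6, -0.1, -3.5]
opening: 0.189
grasp_force: 108.5
```

Request:
step_arm(motion=[{"claw": 0, "delta_pos": [0, 0, 1], "turn": 0}, {"claw": 0, "delta_pos": [0, 0, 0], "turn": 0}, {"claw": 0, "delta_pos": [0, 0, 0], "turn": 0}])

```text
clock: 8.68
eef_pos: [440.6, -129.8, 142.0]
tcp_rot: [-3.141, 0.0, -3.081]
contact_force: [-2.7, 1.6, 7.5]
opening: 0.193
grasp_force: 110.1
```

Request:
step_arm(motion=[{"claw": 0, "delta_pos": [0, 0, 1], "turn": 0}, {"claw": 0, "delta_pos": [0, 0, 0], "turn": 0}, {"claw": 0, "delta_pos": [0, 0, 0], "turn": 0}])

```text
clock: 8.93
eef_pos: [440.8, -129.8, 142.0]
tcp_rot: [-3.141, 0.001, -3.081]
contact_force: [-7.8, 2.4, 21.4]
opening: 0.188
grasp_force: 112.3
```

Contact at TCP z ≈ 142.0. I'll raise so the tines float 1.75 mm over the deck, then slide in.

Request:
step_arm(motion=[{"claw": 0, "delta_pos": [0, 0, -3.6], "turn": 0}, {"claw": 0, "delta_pos": [0, 0, 0], "turn": 0}, {"claw": 0, "delta_pos": [0, 0, 0], "turn": 0}, {"claw": 0, "delta_pos": [-4, 0, 0], "turn": 0}, {"claw": 0, "delta_pos": [-6, 0, 0], "turn": 0}, {"claw": 0, "delta_pos": [-6, 0, 0], "turn": 0}, {"claw": 0, "delta_pos": [0, 0, 0], "turn": 0}, {"claw": 0, "delta_pos": [0, 0, 0], "turn": 0}])

```text
clock: 9.6
eef_pos: [456.9, -128.7, 143.7]
tcp_rot: [3.142, -0.0, -3.081]
contact_force: [-0.4, 0.2, -2.8]
opening: 0.188
grasp_force: 108.4
```

Request:
step_arm(motion=[{"claw": 0, "delta_pos": [-4, 0, 0], "turn": 0}, {"claw": 0, "delta_pos": [-6, 0, 0], "turn": 0}, {"claw": 0, "delta_pos": [-6, 0, 0], "turn": 0}, {"claw": 0, "delta_pos": [-4, 0, 0], "turn": 0}, {"claw": 0, "delta_pos": [0, 0, 0], "turn": 0}, {"claw": 0, "delta_pos": [0, 0, 0], "turn": 0}])

```text
clock: 10.1
eef_pos: [476.6, -127.5, 143.8]
tcp_rot: [-3.142, -0.0, -3.081]
contact_force: [-0.3, 0.5, -3.3]
opening: 0.188
grasp_force: 108.4
```

Request:
step_arm(motion=[{"claw": 0, "delta_pos": [-6, 0, 0], "turn": 0}, {"claw": 0, "delta_pos": [-7, 0, 0], "turn": 0}, {"claw": 0, "delta_pos": [-7, 0, 0], "turn": 0}, {"claw": 0, "delta_pos": [-6, 0, 0], "turn": 0}, {"claw": 0, "delta_pos": [-4, 0, 0], "turn": 0}, {"claw": 0, "delta_pos": [-4, 0, 0], "turn": 0}, {"claw": 0, "delta_pos": [0, 0, 0], "turn": 0}, {"claw": 0, "delta_pos": [0, 0, 0], "turn": 0}])

```text
clock: 10.77
eef_pos: [510.4, -125.5, 143.8]
tcp_rot: [3.142, -0.0, -3.081]
contact_force: [0.4, -0.2, -3.5]
opening: 0.191
grasp_force: 108.4
```

```bash
python3 - <<'E'
from h import *
s=sense();print({k:s[k] for k in("clock","eef_pos","tcp_rot","contact_force","wrist_torque")})
a=[]
for n,(x0,x1,y0,y1) in(("side",(270,350,150,275)),("scene",(255,375,195,315))):
    c=cam(n,n+"5"); i=(np.clip((c["img"][:,:,::-1]/255.)**.6,0,1)*255).astype(np.uint8)
    a.append(cv2.resize(i[y0:y1,x0:x1],None,fx=3.6,fy=3.6,interpolation=cv2.INTER_CUBIC))
o=np.zeros((460,760,3),np.uint8);o[:450,:288]=a[0];o[:432,300:732]=a[1];cv2.imwrite("pics/c5.png",o)
E
```

```text
{'clock': 10.7667, 'eef_pos': array([ 510.35550707, -125.45132238,  143.75120084]), 'tcp_rot': array([ 3.14151918e+00, -3.62357559e-04, -3.08119986e+00]), 'contact_force': array([ 0.44131739, -0.22976182, -3.45486466]), 'wrist_torque': array([-0.02955461, -0.15962103,  0.06385451])}
```

View pics/c5.png

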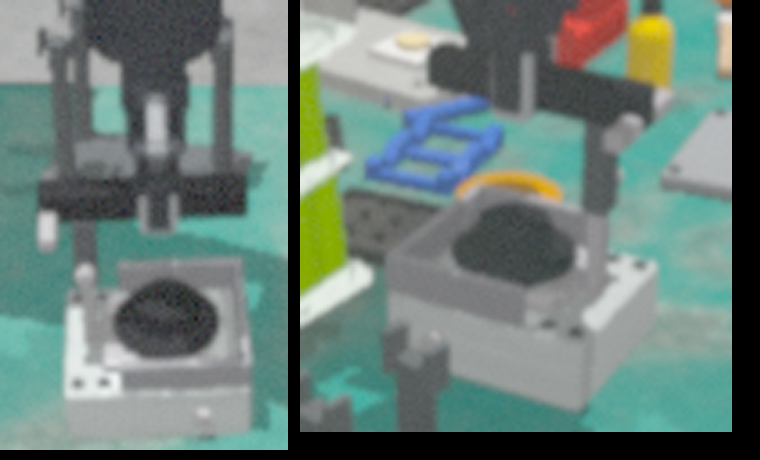

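Both views show the fork's shank at the block's open side with the tines under the cap's flange. Next I'll feel for the throat against the skirt, then back off.

Request:
step_arm(motion=[{"claw": 0, "delta_pos": [-2, 0, 0], "turn": 0}, {"claw": 0, "delta_pos": [-2, 0, 0], "turn": 0}, {"claw": 0, "delta_pos": [-2, 0, 0], "turn": 0}, {"claw": 0, "delta_pos": [0, 0, 0], "turn": 0}, {"claw": 0, "delta_pos": [0, 0, 0], "turn": 0}])

```text
clock: 11.28
eef_pos: [516.5, -125.1, 143.9]
tcp_rot: [-3.142, 0.0, -3.081]
contact_force: [1.6, -1.7, -3.1]
opening: 0.191
grasp_force: 108.4
```

Request:
step_arm(motion=[{"claw": 0, "delta_pos": [-1, 0, 0], "turn": 0}, {"claw": 0, "delta_pos": [0, 0, 0], "turn": 0}, {"claw": 0, "delta_pos": [0, 0, 0], "turn": 0}])

```text
clock: 11.53
eef_pos: [517.3, -125.1, 143.9]
tcp_rot: [3.142, -0.0, -3.081]
contact_force: [-0.5, 0.7, -2.9]
opening: 0.192
grasp_force: 108.4
```

Request:
step_arm(motion=[{"claw": 0, "delta_pos": [-1, 0, 0], "turn": 0}, {"claw": 0, "delta_pos": [0, 0, 0], "turn": 0}, {"claw": 0, "delta_pos": [0, 0, 0], "turn": 0}])

```text
clock: 11.78
eef_pos: [518.4, -125.0, 143.9]
tcp_rot: [-3.142, 0.0, -3.081]
contact_force: [1.6, 1.3, -3.5]
opening: 0.191
grasp_force: 108.4
```

Request:
step_arm(motion=[{"claw": 0, "delta_pos": [-1, 0, 0], "turn": 0}, {"claw": 0, "delta_pos": [0, 0, 0], "turn": 0}, {"claw": 0, "delta_pos": [0, 0, 0], "turn": 0}])

```text
clock: 12.03
eef_pos: [519.4, -125.0, 143.9]
tcp_rot: [-3.142, -0.0, -3.081]
contact_force: [-0.1, -0.6, -2.4]
opening: 0.188
grasp_force: 108.4
```

Request:
step_arm(motion=[{"claw": 0, "delta_pos": [-1, 0, 0], "turn": 0}, {"claw": 0, "delta_pos": [0, 0, 0], "turn": 0}, {"claw": 0, "delta_pos": [0, 0, 0], "turn": 0}])

```text
clock: 12.28
eef_pos: [520.1, -124.9, 143.8]
tcp_rot: [3.142, -0.001, -3.081]
contact_force: [-1.0, 0.9, -3.5]
opening: 0.19
grasp_force: 108.4
```

Request:
step_arm(motion=[{"claw": 0, "delta_pos": [-1, 0, 0], "turn": 0}, {"claw": 0, "delta_pos": [0, 0, 0], "turn": 0}, {"claw": 0, "delta_pos": [0, 0, 0], "turn": 0}])

```text
clock: 12.53
eef_pos: [520.8, -124.8, 143.7]
tcp_rot: [3.141, -0.001, -3.081]
contact_force: [-2.7, -1.2, -2.6]
opening: 0.187
grasp_force: 108.4
```

Request:
step_arm(motion=[{"claw": 0, "delta_pos": [-1, 0, 0], "turn": 0}, {"claw": 0, "delta_pos": [0, 0, 0], "turn": 0}, {"claw": 0, "delta_pos": [0, 0, 0], "turn": 0}])

```text
clock: 12.78
eef_pos: [521.5, -124.7, 143.5]
tcp_rot: [3.141, -0.002, -3.081]
contact_force: [-5.5, -0.4, -3.0]
opening: 0.185
grasp_force: 108.4
```

Request:
step_arm(motion=[{"claw": 0, "delta_pos": [2.7, 0, 0], "turn": 0}, {"claw": 0, "delta_pos": [2.7, 0, 0], "turn": 0}, {"claw": 0, "delta_pos": [0, 0, 0], "turn": 0}, {"claw": 0, "delta_pos": [0, 0, -1.5], "turn": 0}, {"claw": 0, "delta_pos": [0, 0, -1.5], "turn": 0}, {"claw": 0, "delta_pos": [0, 0, -1.5], "turn": 0}, {"claw": 0, "delta_pos": [0, 0, 0], "turn": 0}, {"claw": 0, "delta_pos": [0, 0, 0], "turn": 0}])

```text
clock: 13.45
eef_pos: [516.9, -125.1, 148.3]
tcp_rot: [3.142, -0.0, -3.081]
contact_force: [-0.1, -0.2, -7.2]
opening: 0.19
grasp_force: 108.3
```

Request:
step_arm(motion=[{"claw": 0, "delta_pos": [0, 0, -1], "turn": 0}, {"claw": 0, "delta_pos": [0, 0, -1], "turn": 0}, {"claw": 0, "delta_pos": [0, 0, -1], "turn": 0}, {"claw": 0, "delta_pos": [0, 0, -1], "turn": 0}])

```text
clock: 13.78
eef_pos: [516.7, -125.0, 152.3]
tcp_rot: [3.141, -0.001, -3.081]
contact_force: [-1.0, 0.6, -8.6]
opening: 0.189
grasp_force: 109.2
```

Request:
step_arm(motion=[{"claw": 0, "delta_pos": [0, 0, -1.5], "turn": 0}, {"claw": 0, "delta_pos": [0, 0, -1.5], "turn": 0}, {"claw": 0, "delta_pos": [0, 0, -1.5], "turn": 0}, {"claw": 0, "delta_pos": [0, 0, -1.5], "turn": 0}, {"claw": 0, "delta_pos": [0, 0, -1.5], "turn": 0}, {"claw": 0, "delta_pos": [0, 0, -1.5], "turn": 0}])

```text
clock: 14.28
eef_pos: [517.6, -125.3, 162.2]
tcp_rot: [-3.141, 0.002, -3.081]
contact_force: [-0.4, 0.1, -4.1]
opening: 0.188
grasp_force: 109.7
```

Request:
step_arm(motion=[{"claw": 0, "delta_pos": [0, 0, -1.5], "turn": 0}, {"claw": 0, "delta_pos": [0, 0, -1.5], "turn": 0}, {"claw": 0, "delta_pos": [0, 0, -1.5], "turn": 0}, {"claw": 0, "delta_pos": [0, 0, -1.5], "turn": 0}, {"claw": 0, "delta_pos": [0, 0, -1.5], "turn": 0}, {"claw": 0, "delta_pos": [0, 0, -1.5], "turn": 0}])

```text
clock: 14.78
eef_pos: [516.9, -125.1, 170.5]
tcp_rot: [3.142, -0.0, -3.081]
contact_force: [1.1, -0.8, -3.8]
opening: 0.194
grasp_force: 109.7
```

Request:
step_arm(motion=[{"claw": 0, "delta_pos": [0, 0, -1.5], "turn": 0}, {"claw": 0, "delta_pos": [0, 0, -1.5], "turn": 0}, {"claw": 0, "delta_pos": [0, 0, -1.5], "turn": 0}, {"claw": 0, "delta_pos": [0, 0, -1.5], "turn": 0}, {"claw": 0, "delta_pos": [0, 0, -1.5], "turn": 0}, {"claw": 0, "delta_pos": [0, 0, -1.5], "turn": 0}, {"claw": 0, "delta_pos": [0, 0, 0], "turn": 0}, {"claw": 0, "delta_pos": [0, 0, 0], "turn": 0}])

```text
clock: 15.45
eef_pos: [517.0, -125.1, 179.5]
tcp_rot: [-3.142, 0.0, -3.081]
contact_force: [-0.4, -1.1, -4.7]
opening: 0.189
grasp_force: 109.7
```

```bash
python3 - <<'E'
from h import *
c=load("side0"); im=c["img"]; print(im[355,294],im[340,280],im[230,290])
hsv=cv2.cvtColor(im,cv2.COLOR_RGB2HSV)
m=((hsv[...,1]<50)&(hsv[...,2]>70)).astype(np.uint8); r=np.zeros_like(m); r[310:400,248:340]=m[310:400,248:340]
r=cv2.morphologyEx(r,cv2.MORPH_OPEN,np.ones((5,5)))
n,l,st,ce=cv2.connectedComponentsWithStats(r); print(st,ce.round())
k=l[355,294]; cs=cv2.findContours((l==k).astype(np.uint8),0,2)[0][0]
q=cv2.approxPolyDP(cs,6,True)[:,0]; print(q.tolist())
top=[onz(c,u,12).round(1) for u in q]; print(top, onz(c,ce[k],10))
for n in("side",):
    f=cam(n,"s6"); z=209.5-0
    # dark-blob check: cap at expected pos
s=sense(); zc=72.5
th=np.linspace(0,6.28,60)
for nm,z in(("deck",40),("lifted",72.5)):
    pc=proj(f,pose2w([515,-125.2,.06],np.c_[34*np.cos(th),34*np.sin(th),0*th+z+14])); mk=np.zeros(im.shape[:2],np.uint8); cv2.fillConvexPoly(mk,pc.astype(np.int32),1)
    print(nm,pc.mean(0),"now",np.mean(f["img"][mk>0]),"before",np.mean(im[mk>0]),np.std(f["img"][mk>0]))
E
```

```text
[165 169 170] [164 169 170] [158 192 187]
[[     0      0    640    480 303625]
 [   261    327     67     61   3575]] [[320. 238.]
 [293. 357.]]
[[320, 327], [261, 332], [263, 387], [327, 380]]
[array([ 529.1, -339.9,   12. ]), array([ 414.1, -353.9,   12. ]), array([ 431.8, -472.7,   12. ]), array([ 544.7, -456.7,   12. ])] [ 480.15235935 -408.44286586   10.        ]
deck [316.21462987 238.23911706] now 87.56197816313423 before 48.12138728323699 49.113131881956996
lifted [315.941193   227.29160237] now 32.43896268184693 before 89.97027197975964 14.81621246265878
```

```bash
python3 - <<'E'
from h import *
c=load("w4")
for u in[(81,171),(113,287)]: print(onz(c,u,12))
c=load("scene0");im=c["img"]
hsv=cv2.cvtColor(im,cv2.COLOR_RGB2HSV)
m=((hsv[...,1]<50)&(hsv[...,2]>70)).astype(np.uint8); r=np.zeros_like(m); r[215:262,345:425]=m[215:262,345:425]
n,l,st,ce=cv2.connectedComponentsWithStats(r);k=1+np.argmax(st[1:,4]);print(st[k],ce[k])
q=cv2.approxPolyDP(cv2.findContours((l==k).astype(np.uint8),0,2)[0][0],5,True)[:,0]
for u in q: print(u,onz(c,u,12).round(1))
print(proj(c,[480,-406,12]))
E
```

```text
[ 412.26222494 -348.02714229   12.        ]
[ 526.78783701 -331.8272688    12.        ]
[ 356  226   59   30 1193] [385.81056161 239.96479464]
[356 246] [ 515.6 -313.8   12. ]
[403 255] [ 407.2 -329.    12. ]
[414 233] [ 427.1 -456.7   12. ]
[369 226] [ 539.3 -436.    12. ]
[[386.05190444 235.39993249]]
```

The cap is lifted, since the dark blob moved to the raised position. The plate centre comes out at about (478,-399) from the wrist and side views. Carrying it over gently.

Request:
step_arm(motion=[{"claw": 0, "delta_pos": [0, 0, -4], "turn": 0}, {"claw": 0, "delta_pos": [0, 0, -6], "turn": 0}, {"claw": 0, "delta_pos": [0, 0, -6], "turn": 0}, {"claw": 0, "delta_pos": [0, 0, -4], "turn": 0}, {"claw": 0, "delta_pos": [1, -5, 0], "turn": 0}, {"claw": 0, "delta_pos": [2, -10, 0], "turn": 0}, {"claw": 0, "delta_pos": [3, -15, 0], "turn": 0}, {"claw": 0, "delta_pos": [4, -20, 0], "turn": 0}])

```text
clock: 16.17
eef_pos: [509.7, -176.1, 199.2]
tcp_rot: [3.141, -0.0, -3.08]
contact_force: [0.6, -0.8, -4.2]
opening: 0.188
grasp_force: 109.9
```

Request:
step_arm(motion=[{"claw": 0, "delta_pos": [4, -20, 0], "turn": 0}, {"claw": 0, "delta_pos": [4, -20, 0], "turn": 0}, {"claw": 0, "delta_pos": [4, -20, 0], "turn": 0}, {"claw": 0, "delta_pos": [4, -20, 0], "turn": 0}, {"claw": 0, "delta_pos": [4, -20, 0], "turn": 0}, {"claw": 0, "delta_pos": [4, -20, 0], "turn": 0}, {"claw": 0, "delta_pos": [4, -20, 0], "turn": 0}, {"claw": 0, "delta_pos": [4, -20, 0], "turn": 0}])

```text
clock: 16.83
eef_pos: [486.7, -339.0, 199.0]
tcp_rot: [3.141, -0.001, -3.082]
contact_force: [-0.2, 0.1, -4.3]
opening: 0.192
grasp_force: 109.9
```

Request:
step_arm(motion=[{"claw": 0, "delta_pos": [4, -18, 0], "turn": 0}, {"claw": 0, "delta_pos": [3, -15, 0], "turn": 0}, {"claw": 0, "delta_pos": [2, -10, 0], "turn": 0}, {"claw": 0, "delta_pos": [1, -5, 0], "turn": 0}, {"claw": 0, "delta_pos": [0, 0, 0], "turn": 0}, {"claw": 0, "delta_pos": [0, 0, 0], "turn": 0}, {"claw": 0, "delta_pos": [0, 0, 0], "turn": 0}])

```text
clock: 17.42
eef_pos: [480.6, -384.9, 199.3]
tcp_rot: [3.141, -0.0, -3.081]
contact_force: [0.3, -0.3, -4.4]
opening: 0.186
grasp_force: 109.9
```

```bash
python3 - <<'E'
from h import *
s=sense();print({k:s[k] for k in("clock","eef_pos","tcp_rot","contact_force","wrist_torque","qpos")})
c=cam("wrist","w7");im=c["img"]
hsv=cv2.cvtColor(im,cv2.COLOR_RGB2HSV)
for y in range(180,300,20): print(y,[(x,onz(c,(x,y),12)[:2].round().tolist()) for x in np.nonzero(np.diff(((hsv[y,:,1]<45)&(hsv[y,:,2]>80)).astype(int)))[0]])
print([proj(c,pose2w([478,-399,.13],[(a,b,12)]))[0].round() for a,b in((-60,-60),(-60,60),(60,60),(60,-60))])
E
```

```text
{'clock': 17.4167, 'eef_pos': array([ 480.58183758, -384.93942587,  199.27575532]), 'tcp_rot': array([ 3.14096103e+00, -2.80845630e-04, -3.08088266e+00]), 'contact_force': array([ 0.34801984, -0.2813205 , -4.3752866 ]), 'wrist_torque': array([ 0.00555443, -0.0877117 , -0.02987313]), 'qpos': array([-6.77929165e-01,  3.78489561e-01,  1.69131574e+00,  3.16412052e-04,
        1.07242028e+00, -2.30958673e+00])}
180 [(np.int64(60), [464.0, -633.0]), (np.int64(93), [462.0, -600.0]), (np.int64(147), [460.0, -547.0]), (np.int64(154), [459.0, -540.0]), (np.int64(231), [456.0, -468.0]), (np.int64(292), [452.0, -412.0]), (np.int64(344), [449.0, -365.0]), (np.int64(405), [446.0, -309.0]), (np.int64(513), [439.0, -207.0]), (np.int64(516), [438.0, -204.0])]
200 [(np.int64(27), [485.0, -671.0]), (np.int64(28), [485.0, -670.0]), (np.int64(38), [484.0, -659.0]), (np.int64(61), [483.0, -635.0]), (np.int64(145), [479.0, -550.0]), (np.int64(152), [478.0, -544.0]), (np.int64(235), [474.0, -465.0]), (np.int64(293), [471.0, -411.0]), (np.int64(346), [468.0, -362.0]), (np.int64(366), [467.0, -343.0]), (np.in
[... 953 characters left out ...]
0]), (np.int64(517), [517.0, -184.0]), (np.int64(544), [516.0, -156.0]), (np.int64(557), [515.0, -142.0]), (np.int64(587), [513.0, -108.0]), (np.int64(597), [513.0, -97.0]), (np.int64(635), [510.0, -52.0])]
280 [(np.int64(70), [568.0, -640.0]), (np.int64(71), [568.0, -639.0]), (np.int64(274), [553.0, -426.0]), (np.int64(286), [553.0, -414.0]), (np.int64(349), [549.0, -352.0]), (np.int64(362), [548.0, -339.0]), (np.int64(514), [539.0, -182.0]), (np.int64(540), [538.0, -154.0]), (np.int64(550), [537.0, -143.0]), (np.int64(578), [536.0, -111.0]), (np.int64(618), [534.0, -65.0]), (np.int64(629), [533.0, -51.0])]
[array([233., 147.]), array([367., 138.]), array([371., 264.]), array([250., 271.])]
```

Request:
step_arm(motion=[{"claw": 0, "delta_pos": [0.3, -3, 0], "turn": 0}, {"claw": 0, "delta_pos": [0.5, -5, 0], "turn": 0}, {"claw": 0, "delta_pos": [0.5, -5, 5], "turn": 0}, {"claw": 0, "delta_pos": [0.3, -3, 10], "turn": 0}, {"claw": 0, "delta_pos": [0, 0, 12], "turn": 0}, {"claw": 0, "delta_pos": [0, 0, 15], "turn": 0}, {"claw": 0, "delta_pos": [0, 0, 15], "turn": 0}, {"claw": 0, "delta_pos": [0, 0, 10], "turn": 0}])

```text
clock: 18.13
eef_pos: [478.8, -401.1, 129.5]
tcp_rot: [3.139, -0.002, -3.082]
contact_force: [0.1, 0.4, -3.9]
opening: 0.19
grasp_force: 109.9
```

Request:
step_arm(motion=[{"claw": 0, "delta_pos": [0, 0, 6], "turn": 0}, {"claw": 0, "delta_pos": [0, 0, 3], "turn": 0}, {"claw": 0, "delta_pos": [0, 0, 0], "turn": 0}, {"claw": 0, "delta_pos": [0, 0, 0], "turn": 0}])

```text
clock: 18.47
eef_pos: [480.2, -402.1, 123.7]
tcp_rot: [-3.141, 0.0, -3.081]
contact_force: [0.7, -0.3, -4.1]
opening: 0.187
grasp_force: 109.9
```

Request:
step_arm(motion=[{"claw": 0, "delta_pos": [0, 0, 1.5], "turn": 0}, {"claw": 0, "delta_pos": [0, 0, 1.5], "turn": 0}, {"claw": 0, "delta_pos": [0, 0, 1], "turn": 0}, {"claw": 0, "delta_pos": [0, 0, 1], "turn": 0}, {"claw": 0, "delta_pos": [0, 0, 1], "turn": 0}, {"claw": 0, "delta_pos": [0, 0, 0], "turn": 0}, {"claw": 0, "delta_pos": [0, 0, 0], "turn": 0}])

```text
clock: 19.05
eef_pos: [479.9, -401.9, 117.4]
tcp_rot: [-3.142, 0.0, -3.081]
contact_force: [0.6, -0.1, -2.9]
opening: 0.188
grasp_force: 109.9
```

Request:
step_arm(motion=[{"claw": 0, "delta_pos": [0, 0, 0.8], "turn": 0}, {"claw": 0, "delta_pos": [0, 0, 0.8], "turn": 0}, {"claw": 0, "delta_pos": [0, 0, 0], "turn": 0}, {"claw": 0, "delta_pos": [0, 0, 0], "turn": 0}])

```text
clock: 19.38
eef_pos: [479.9, -401.8, 115.7]
tcp_rot: [3.142, -0.0, -3.081]
contact_force: [-0.0, 1.0, -3.3]
opening: 0.192
grasp_force: 109.9
```

Request:
step_arm(motion=[{"claw": 0, "delta_pos": [2, 0, 0], "turn": 0}, {"claw": 0, "delta_pos": [3, 0, 0], "turn": 0}, {"claw": 0, "delta_pos": [3, 0, 0], "turn": 0}, {"claw": 0, "delta_pos": [3, 0, 0], "turn": 0}, {"claw": 0, "delta_pos": [3, 0, 0], "turn": 0}])

```text
clock: 19.8
eef_pos: [465.5, -402.7, 115.8]
tcp_rot: [3.142, -0.0, -3.081]
contact_force: [0.1, -0.5, -3.5]
opening: 0.189
grasp_force: 109.9
```

Request:
step_arm(motion=[{"claw": 0, "delta_pos": [5, 0, 0], "turn": 0}, {"claw": 0, "delta_pos": [6, 0, 0], "turn": 0}, {"claw": 0, "delta_pos": [6, 0, 0], "turn": 0}, {"claw": 0, "delta_pos": [6, 0, 0], "turn": 0}, {"claw": 0, "delta_pos": [6, 0, 0], "turn": 0}, {"claw": 0, "delta_pos": [6, 0, 0], "turn": 0}, {"claw": 0, "delta_pos": [6, 0, 0], "turn": 0}, {"claw": 0, "delta_pos": [6, 0, 0], "turn": 0}])

```text
clock: 20.47
eef_pos: [418.4, -405.6, 115.8]
tcp_rot: [-3.142, 0.0, -3.081]
contact_force: [0.3, -0.3, -4.2]
opening: 0.187
grasp_force: 109.9
```

Request:
step_arm(motion=[{"claw": 0, "delta_pos": [8, 0, 0], "turn": 0}, {"claw": 0, "delta_pos": [8, 0, 0], "turn": 0}, {"claw": 0, "delta_pos": [8, 0, 0], "turn": 0}, {"claw": 0, "delta_pos": [4, 0, 0], "turn": 0}, {"claw": 0, "delta_pos": [0, 0, 0], "turn": 0}, {"claw": 0, "delta_pos": [0, 0, 0], "turn": 0}])

```text
clock: 20.97
eef_pos: [391.0, -407.4, 115.9]
tcp_rot: [-3.141, 0.0, -3.082]
contact_force: [0.6, 0.2, -3.1]
opening: 0.189
grasp_force: 109.9
```

```bash
python3 - <<'E'
from h import *
c=cam("wrist","w8");f=cam("side","s8")
th=np.linspace(0,6.28,60)
for nm,k in(("wrist",c),("side",f)):
  hsv=k["img"].sum(2)
  best=[]
  for x in np.arange(460,497,1.):
    for y in np.arange(-420,-385,1.):
      for R,w in((34,1),):
        def mk(z,R):
            m=np.zeros(hsv.shape,np.uint8); cv2.fillConvexPoly(m,proj(k,np.c_[x+R*np.cos(th),y+R*np.sin(th),0*th+z]).round().astype(np.int32),1); return m>0
        a=mk(25,34); b=mk(25,40)&~a
        best.append((np.mean(hsv[b])-np.mean(hsv[a]),x,y,hsv[a].mean(),hsv[b].mean()))
  best.sort(reverse=True);print(nm,np.round(best[:3],0).tolist())
E
```

```text
wrist [[104.0, 464.0, -418.0, 135.0, 239.0], [104.0, 462.0, -418.0, 142.0, 246.0], [103.0, 461.0, -418.0, 145.0, 248.0]]
side [[196.0, 478.0, -406.0, 93.0, 290.0], [195.0, 480.0, -406.0, 98.0, 293.0], [195.0, 478.0, -408.0, 98.0, 292.0]]
```

The cap stands on the plate near (478,-405) and the fork is out. Lifting, then back to the stand.

Request:
step_arm(motion=[{"claw": 0, "delta_pos": [0, 0, -15], "turn": 0}, {"claw": 0, "delta_pos": [0, 0, -30], "turn": 0}, {"claw": 0, "delta_pos": [0, 0, -35], "turn": 0}, {"claw": 0, "delta_pos": [0, 0, -35], "turn": 0}, {"claw": 0, "delta_pos": [0, 0, -30], "turn": 0}, {"claw": 0, "delta_pos": [0, 0, -15], "turn": 0}, {"claw": 0, "delta_pos": [-4, 14, 0], "turn": 0}, {"claw": 0, "delta_pos": [-8, 28, 0], "turn": 0}])

```text
clock: 21.73
eef_pos: [401.1, -365.9, 276.6]
tcp_rot: [-3.139, 0.002, -3.083]
contact_force: [-0.0, 0.3, -2.7]
opening: 0.188
grasp_force: 110.0
```

Request:
step_arm(motion=[{"claw": 0, "delta_pos": [-8, 28, 0], "turn": 0}, {"claw": 0, "delta_pos": [-8, 28, 0], "turn": 0}, {"claw": 0, "delta_pos": [-8, 28, 0], "turn": 0}, {"claw": 0, "delta_pos": [-8, 28, 0], "turn": 0}, {"claw": 0, "delta_pos": [-8, 28, 0], "turn": 0}, {"claw": 0, "delta_pos": [-8, 28, 0], "turn": 0}, {"claw": 0, "delta_pos": [-8, 28, 0], "turn": 0}, {"claw": 0, "delta_pos": [-8, 28, 0], "turn": 0}])

```text
clock: 22.4
eef_pos: [450.4, -134.8, 274.8]
tcp_rot: [3.141, -0.001, -3.081]
contact_force: [0.6, -0.4, -3.2]
opening: 0.193
grasp_force: 110.0
```

Request:
step_arm(motion=[{"claw": 0, "delta_pos": [-8, 28, 0], "turn": 0}, {"claw": 0, "delta_pos": [-8, 28, 0], "turn": 0}, {"claw": 0, "delta_pos": [-8, 28, 0], "turn": 0}, {"claw": 0, "delta_pos": [-8, 28, 0], "turn": 0}, {"claw": 0, "delta_pos": [-8, 28, 0], "turn": 0}, {"claw": 0, "delta_pos": [-8, 28, 0], "turn": 0}, {"claw": 0, "delta_pos": [-8, 28, 0], "turn": 0}, {"claw": 0, "delta_pos": [-6, 20, 0], "turn": 0}])

```text
clock: 23.07
eef_pos: [499.2, 85.1, 274.7]
tcp_rot: [3.141, -0.001, -3.08]
contact_force: [0.7, 0.2, -3.0]
opening: 0.194
grasp_force: 110.0
```

Request:
step_arm(motion=[{"claw": 0, "delta_pos": [0, 0, 0], "turn": 0.068}, {"claw": 0, "delta_pos": [0, 0, 0], "turn": 0.0675}, {"claw": 0, "delta_pos": [0, 0, 0], "turn": 0.067}, {"claw": 0, "delta_pos": [0, 0, 0], "turn": 0.066}, {"claw": 0, "delta_pos": [0, 0, 0], "turn": 0}, {"claw": 0, "delta_pos": [0, 0, 0], "turn": 0}, {"claw": 0, "delta_pos": [0, 0, 0], "turn": 0}])

```text
clock: 23.65
eef_pos: [499.4, 82.5, 275.2]
tcp_rot: [-3.141, -0.001, 2.936]
contact_force: [0.9, -0.9, -2.9]
opening: 0.187
grasp_force: 110.0
```

```bash
python3 - <<'E'
from h import *
s=sense();print({k:s[k] for k in("clock","eef_pos","tcp_rot","contact_force")})
y=2.9337;d=np.array([500.3,94.2])-s["eef_pos"][:2]
y=s["tcp_rot"][2];print("dx dy",d@[np.cos(y),np.sin(y)],d@[np.sin(y),-np.cos(y)],"turn",y-2.9337)
E
```

```text
{'clock': 23.65, 'eef_pos': array([499.37265267,  82.49843483, 275.22941832]), 'tcp_rot': array([-3.14133389e+00, -8.50007769e-04,  2.93571710e+00]), 'contact_force': array([ 0.86063768, -0.92253921, -2.86344209])}
dx dy 1.4843203462976617 11.644028234786726 turn 0.0020170988101941845
```

Request:
step_arm(motion=[{"claw": 0, "delta_pos": [0.7, 5.8, 0], "turn": 0.002}, {"claw": 0, "delta_pos": [0.8, 5.8, 0], "turn": 0}, {"claw": 0, "delta_pos": [0, 0, 0], "turn": 0}, {"claw": 0, "delta_pos": [0, 0, 0], "turn": 0}, {"claw": 0, "delta_pos": [0, 0, 0], "turn": 0}])

```text
clock: 24.07
eef_pos: [500.7, 94.0, 275.8]
tcp_rot: [-3.141, -0.0, 2.932]
contact_force: [-0.5, -0.2, -2.8]
opening: 0.186
grasp_force: 109.9
```

```bash
python3 - <<'E'
from h import *
s=sense();print({k:s[k] for k in("clock","eef_pos","tcp_rot","contact_force")})
a=cv2.cvtColor(load("w4")["img"],cv2.COLOR_RGB2GRAY).astype(np.float32);b=cv2.cvtColor(cam("wrist","w9")["img"],cv2.COLOR_RGB2GRAY).astype(np.float32)
t=a[148:190,285:358].copy()
r=cv2.matchTemplate(b[128:210,265:378],t,cv2.TM_CCOEFF_NORMED);print(cv2.minMaxLoc(r),"expect (20,20)")
for x0 in(228,380):
  t=a[150:187,x0:x0+32]; r=cv2.matchTemplate(b[130:207,x0-20:x0+52],t,cv2.TM_CCOEFF_NORMED);print(cv2.minMaxLoc(r))
E
```

```text
{'clock': 24.0667, 'eef_pos': array([500.73224979,  94.0229779 , 275.76572253]), 'tcp_rot': array([-3.14148133e+00, -4.62434238e-05,  2.93193437e+00]), 'contact_force': array([-0.51707361, -0.23001587, -2.83212685])}
(0.049531206488609314, 0.9521461725234985, (40, 40), (20, 20)) expect (20,20)
(-0.5217121243476868, 0.22513887286186218, (18, 26), (31, 0))
(-0.6831550598144531, 0.70787513256073, (10, 0), (17, 22))
```

Request:
step_arm(motion=[{"claw": 0, "delta_pos": [0, 0, 15], "turn": 0}, {"claw": 0, "delta_pos": [0, 0, 25], "turn": 0}, {"claw": 0, "delta_pos": [0, 0, 25], "turn": 0}, {"claw": 0, "delta_pos": [0, 0, 20], "turn": 0}, {"claw": 0, "delta_pos": [0, 0, 20], "turn": 0}, {"claw": 0, "delta_pos": [0, 0, 15], "turn": 0}, {"claw": 0, "delta_pos": [0, 0, 0], "turn": 0}, {"claw": 0, "delta_pos": [0, 0, 0], "turn": 0}])

```text
clock: 24.78
eef_pos: [500.4, 93.7, 155.5]
tcp_rot: [-3.141, -0.002, 2.931]
contact_force: [0.4, -0.1, -3.6]
opening: 0.189
grasp_force: 109.7
```

Request:
step_arm(motion=[{"claw": 0, "delta_pos": [0, 0, 6], "turn": 0}, {"claw": 0, "delta_pos": [0, 0, 4], "turn": 0}, {"claw": 0, "delta_pos": [0, 0, 3], "turn": 0}, {"claw": 0, "delta_pos": [0, 0, 0], "turn": 0}, {"claw": 0, "delta_pos": [0, 0, 0], "turn": 0}])

```text
clock: 25.2
eef_pos: [500.8, 93.9, 143.0]
tcp_rot: [3.142, 0.0, 2.931]
contact_force: [-1.0, 0.1, -2.7]
opening: 0.191
grasp_force: 110.0
```

Request:
step_arm(motion=[{"claw": 0, "delta_pos": [0, 0, 3], "turn": 0}, {"claw": 0, "delta_pos": [0, 0, 3], "turn": 0}, {"claw": 0, "delta_pos": [0, 0, 3], "turn": 0}, {"claw": 0, "delta_pos": [0, 0, 0], "turn": 0}, {"claw": 0, "delta_pos": [0, 0, 0], "turn": 0}])

```text
clock: 25.62
eef_pos: [500.6, 93.9, 133.5]
tcp_rot: [-3.141, -0.001, 2.931]
contact_force: [0.2, -0.8, -3.1]
opening: 0.188
grasp_force: 110.0
```

Request:
step_arm(motion=[{"claw": 0, "delta_pos": [0, 0, 1.5], "turn": 0}, {"claw": 0, "delta_pos": [0, 0, 1.5], "turn": 0}, {"claw": 0, "delta_pos": [0, 0, 0], "turn": 0}, {"claw": 0, "delta_pos": [0, 0, 0], "turn": 0}])

```text
clock: 25.95
eef_pos: [500.8, 93.9, 130.8]
tcp_rot: [-3.142, -0.0, 2.931]
contact_force: [-0.0, -0.5, -3.2]
opening: 0.187
grasp_force: 110.4
```

Still free; a touch lower until it seats.

Request:
step_arm(motion=[{"claw": 0, "delta_pos": [0, 0, 0.5], "turn": 0}, {"claw": 0, "delta_pos": [0, 0, 0.5], "turn": 0}, {"claw": 0, "delta_pos": [0, 0, 0], "turn": 0}, {"claw": 0, "delta_pos": [0, 0, 0], "turn": 0}])

```text
clock: 26.28
eef_pos: [500.8, 93.9, 130.6]
tcp_rot: [3.142, 0.0, 2.931]
contact_force: [-3.4, -0.9, 7.5]
opening: 0.186
grasp_force: 111.9
```

Seated at the same height as before. Releasing and rising.

Request:
step_arm(motion=[{"claw": 25, "delta_pos": [0, 0, -0.5], "turn": 0}, {"claw": 40, "delta_pos": [0, 0, 0], "turn": 0}, {"claw": 60, "delta_pos": [0, 0, 0], "turn": 0}, {"claw": 60, "delta_pos": [0, 0, 0], "turn": 0}, {"claw": 60, "delta_pos": [0, 0, 0], "turn": 0}, {"claw": 60, "delta_pos": [0, 0, 0], "turn": 0}])

```text
clock: 26.78
eef_pos: [500.8, 93.9, 130.3]
tcp_rot: [3.142, 0.0, 2.931]
contact_force: [-0.1, 0.3, 0.2]
opening: 0.703
grasp_force: 0.0
```

Request:
step_arm(motion=[{"claw": 60, "delta_pos": [0, 0, -5], "turn": 0}, {"claw": 60, "delta_pos": [0, 0, -15], "turn": 0}, {"claw": 60, "delta_pos": [0, 0, -30], "turn": 0}, {"claw": 60, "delta_pos": [0, 0, -35], "turn": 0}, {"claw": 60, "delta_pos": [0, 0, -35], "turn": 0}, {"claw": 60, "delta_pos": [0, 0, -30], "turn": 0}, {"claw": 60, "delta_pos": [0, 0, 0], "turn": 0}, {"claw": 60, "delta_pos": [0, 0, 0], "turn": 0}])

```text
clock: 27.45
eef_pos: [501.8, 94.1, 282.4]
tcp_rot: [3.14, 0.004, 2.931]
contact_force: [-0.7, -0.1, -0.3]
opening: 0.7
grasp_force: 0.0
```

```bash
python3 - <<'E'
from h import *
s=sense();print({k:s[k] for k in("clock","eef_pos","contact_force","opening")})
f=cam("side","s10");g=load("side0")
def cmp(n,x0,x1,y0,y1):
    A=g["img"][y0:y1,x0:x1];B=f["img"][y0-6:y1+6,x0-6:x1+6]
    r=cv2.matchTemplate(B,A,cv2.TM_CCOEFF_NORMED);m=cv2.minMaxLoc(r);print(n,round(m[1],3),np.array(m[3])-6)
cmp("puller+stand",278,345,145,212);cmp("bottle",348,376,356,398);cmp("tape",331,369,275,307)
hs=f["img"].sum(2); th=np.linspace(0,6.28,60);best=[]
for x in np.arange(462,496,1.):
  for y in np.arange(-420,-384,1.):
    def mk(R):
        m=np.zeros(hs.shape,np.uint8); cv2.fillConvexPoly(m,proj(f,np.c_[x+R*np.cos(th),y+R*np.sin(th),0*th+46]).round().astype(np.int32),1); return m>0
    def mz(z,R):
        m=np.zeros(hs.shape,np.uint8); cv2.fillConvexPoly(m,proj(f,np.c_[x+R*np.cos(th),y+R*np.sin(th),0*th+z]).round().astype(np.int32),1); return m>0
    a=mz(28,34)|mz(22,34)|mz(46,20); b=cv2.dilate(a.astype(np.uint8),np.ones((7,7)))>0; best.append((hs[b&~a].mean()-hs[a].mean(),x,y,hs[a].mean()))
best.sort(reverse=True);print(np.round(best[:4],1).tolist())
E
```

```text
{'clock': 27.45, 'eef_pos': array([501.77207379,  94.05176158, 282.36958898]), 'contact_force': array([-0.65880622, -0.1197091 , -0.28180103]), 'opening': 0.7002774796482311}
puller+stand 0.89 [0 0]
bottle 0.998 [0 0]
tape 0.998 [0 0]
[[331.1, 478.0, -405.0, 140.1], [329.6, 478.0, -406.0, 141.6], [327.8, 477.0, -405.0, 140.4], [327.8, 478.0, -404.0, 141.8]]
```

```bash
python3 -c "
from rig import *
print(sign_off())"
```

```text
the job is handed in; nothing more can be done
None
```

The job is handed in at about 27 s of the 58 s: by force and image checks the cap stands upright within about 5 mm of the rest plate's middle, the puller is back on its stand, and the glue bottle and tape roll have not moved.

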